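# Unhook and draw out the slag tray to get at two dropped nuts

### The arm

A 6-joint arm with a two-finger parallel gripper is mounted at the origin on the work surface; the furniture and walls round the work are solid. World frame = base frame: x ahead of the robot, y to its left, z up, the work surface at z = 0. Lengths are in m, angles in degrees, forces in N, time in s.
With the tool pointing down it reaches from about 0.35 to 0.775 m from the base axis. Payload 5.5 kg.
Tool frame: the origin (TCP) lies at the very end of the fingers, on their centre line; the grasp point (between the pads) lies 19 mm behind it (pinch_z is the distance from the TCP to the grasp point, in m); z points along the fingers, y is the direction in which the jaws open and shut (so a half turn about z gives the same grasp; the last joint's range is limited). The gripper opens to 85 mm and grips with 20 to 120 N. Pads are 22 mm wide; open, the fingers measure 114 mm over their backs; the gripper's body (76 mm by 85 mm) begins 54 mm behind the grasp point. The pads swing forward as they close: fully open they stand 13 mm farther back than shut.
Start: joints at [64.022, 17.945, 2.641, 74.691, 0, 82.002], TCP at [0.178, 0.547, 0.231] pointing down, gripper open.
Joint ranges: [-158.12, 158.12], [-49.38, 96.58], [-58.88, 72.47], [-126.05, 133.96], [-84.25, 85.87], [-180, 180]. Speed limits (degrees/s): [147.25, 147.25, 180, 180, 180, 180].

### API

Orientations are given as [roll, pitch, yaw] about the fixed x, y, z axes, in that order (R = Rz(yaw) Ry(pitch) Rx(roll)).
In Python, from bench import state, camera, get_calibration, hand_in, pinch_z gives the robot as it stands. The module is installed in compiled form; this text tells all that it offers.
- The arm moves only by the shell command python3 -m handwheel 'ROWS'. ROWS is JSON, a list of rows, each an object of numbers: "dx", "dy", "dz": the shift along the tool's x, y, z in cm; "wx", "wy", "wz": the turn, a rotation vector about the tool's x, y, z in degrees; "claw": the finger opening in cm, from 0 to 8.54. A call has 1 to 8 rows; each row shifts and turns the commanded pose from where the row before left it, along the tool's axes as they then stand; what a row does not reach is not made up. A row lasts 1/8 s, in which the tool goes at most 62.5 mm and 10.7 degrees, less where a joint would pass 70% of its speed; a pose out of reach is approached as far as the arm can. A call is refused whole if a number of a shift passes 6.25 or a number of a turn 10.7, either way. A call with a gripper value outside its range is refused whole. The fingers move at their own pace and stop on an object; the grip force is fixed at half the most. Time passes only in rows, so rows that do not move let the fingers close. It gives the time, the measured TCP pose, the force and the opening at its end, in the units of the state.
- state(): the state, without advancing time (a new reading comes with each control period).
- camera(name): name is "side" or "top"; returns the picture (400x640x3 uint8, red, green, blue); there is no depth.
- get_calibration(name): a dict with "fx", "fy", "cx", "cy" (pixels), "camera_from_world" (4x4, takes a point from world to camera coordinates). Camera axes: x right, y up, looking along -z (the intrinsics and any distortion apply to the point x, -y, -z); pixel columns grow to the right and rows downward; lengths in m; the calibration is good to about 2 mm. A picture is of the moment at which its call begins. get_calibration takes no time and is no camera call.
- hand_in(): hands the job in, once; it reports no verdict.
The state is a dict: "time": time; "joints": joint angles; "joint_vel": joint speeds; "tau": joint torques, N m; "ee_pos": TCP position; "tool_rot": TCP orientation; "wrist_force": force on the tool from outside, world axes, zero at the start; "wrist_torque": the same for the moment, N m; "width": finger opening in m.
Only numpy, scipy, OpenCV 4.12 (cv2) and the standard library are available. Lean on these libraries where they do the work, as an engineer would, in place of code of your own. Each camera call takes 0.05 s, during which the arm holds its last target. There are 200 camera calls.

### The job

Two nuts have dropped through the blue cutting grate into the slag tray below it. With a fingertip, swing the red hook sideways until it is clear of the tray's stud, then put the fingertip behind the tray's upturned lip and draw the tray gently out to its stop, so that the nuts lie in the open. Grip and lift nothing: leave the nuts lying in the tray, and the coupon on the grate and the tools around it where they are.

Things in the scene. Friction and masses are not known exactly. Their poses are not given: they have to be found in the camera images.
- grate: Bench cutting grate, fixed: a blue sheet-steel frame 220 mm deep (its x) x 200 mm wide (its y), top 58 mm high, with seven dark slats along its y, top edges 60 mm high. Origin: centre of its underside, on the table. Its own -x is its front, where the slag tray comes out; z up. All offsets below are in this frame, for tray and hook at 0.
- tray (a joint): The dark steel slag tray under the slats; slides out along the grate's -x: 0 = home, 0.140 m = out against its stop. Cannot tilt or lift. About 2 N of friction (plus 4 N per m/s), stays where left; moves only about 5 mm with the hook on. Front plate 196 mm wide, x -116 to -112 mm, 44 mm high; before its middle a level pull shelf, 100 mm wide, top 10 mm high, ending in the upturned lip.
- tray_lip (a point): Middle of the inner face (towards the grate) of the tray's lip, 4 mm below its top; moves with the tray; (-172, 0, 36) mm when home. The lip is 100 mm long along the grate's y, 4 mm thick with a bright 8 mm rolled top edge, its top 40 mm above the table. For the fingertip: a gap of 56 mm (along x) between lip and front plate, over the shelf, open above and at both ends.
- tray_floor (a point): Middle of the tray's floor (upper face, 9 mm above the table); moves with the tray. The floor measures 212 x 172 mm inside low walls that reach 30 mm above the table. At (-6, 0, 9) mm when home.
- tray_stud (a point): Top of the upright 10 mm stud on the tray's front plate, which the hook holds; 70 mm above the table, at (-127, -58, 70) mm when home.
- hook (a joint): The flat red hook on the grate's front bar, which turns about a vertical bolt: 0 = over the stud, holding the tray; growing as its end swings outward, away from the middle of the grate (from the grate's -x towards its -y), to 1.6 rad. The tray is free from about 0.45 rad. Light friction (about 0.7 N at the pin); it stays where it is left.
- hook_pivot (a point): The hook's bolt axis, fixed on the grate at (-97, -58, 58) mm. The bolt head reaches 71 mm above the table, the flat of the hook 64 mm.
- hook_pin (a point): Top of the hook's upright red finger pin, 12 mm thick, standing from 64 to 85 mm above the table near the hook's free end; 60 mm from the bolt axis, at (-155, -72, 85) mm when the hook is at 0. Push it from the side nearer the middle of the grate (its +y side), following its arc about the bolt.
- nut_a: Steel M12 nut, 18 x 20 x 10 mm, lying flat in the tray under the front half of the grate. Origin: centre of its underside.
- nut_b: A second M12 nut just like it, also in the tray. Origin: centre of its underside.
- coupon: Flat steel weld coupon, 50 x 100 x 9 mm, lying loose on the slats. Origin: centre of its underside.
- magnet: Orange welding magnet, 34 x 93 x 78 mm, standing loose on the table. Bystander; origin: centre of its underside.
- marker: Yellow paint marker, 15 x 130 x 15 mm, loose on the table. Bystander; origin: centre of its underside.
- nozzle: Copper gas nozzle, 23 mm across, 56 mm high, standing loose on the table. Bystander; origin: centre of its underside.

How it is judged:
By the outcome, as a careful person would: the job done as asked, in the order asked, and still so for the second after the job is handed in, with the robot touching nothing.
It also fails if it takes over 51 s, if anything falls off the work surface, if the arm or the gripper's body presses on something with over 40 N, if the wrist force passes 120 N, or if a joint passes its speed limit or range.

## Working session

There is one attempt and no reset: what is moved stays moved. The work goes in short steps, Python scripts to look and compute and a shell command to move; the robot and the scene stay as the last step left them, time stands still between calls to the robot, and variables do not carry over. Pictures are saved under pics/ and viewed, about 8 in all and at most 12, crops included, and the job is handed in when it is done.

```bash
mkdir -p pics
python3 - <<'E'
from bench import *
import cv2
s=state();print(s)
for n in("top","side"):
    cv2.imwrite(f"pics/{n}0.png",cv2.cvtColor(camera(n),cv2.COLOR_RGB2BGR));print(get_calibration(n))
E
```

```text
{'time': 0.0, 'joints': array([6.40223682e+01, 1.79908294e+01, 2.57698695e+00, 7.46894998e+01,
       1.70783355e-03, 8.20022466e+01]), 'joint_vel': array([-0.01054773, -0.07884925, -0.0092088 , -0.03012051, -0.08303567,
       -0.0713599 ]), 'tau': array([ 9.59359350e-04, -4.80628717e+01,  2.98533046e+01,  1.92941894e-02,
       -2.71484387e-04, -4.83067112e-06]), 'ee_pos': array([0.1772646 , 0.5464671 , 0.23040869]), 'tool_rot': array([-1.79897900e+02, -1.60696652e-02,  1.62020106e+02]), 'wrist_force': array([ 0.27712338, -0.46124298, -0.12304332]), 'wrist_torque': array([ 0.02095992,  0.06350284, -0.02431886]), 'width': 0.08527642397630045}
{'fx': 423.4879733277813, 'fy': 423.4879733277813, 'cx': 319.25279915880753, 'cy': 196.29182819541904, 'camera_from_world': array([[ 0.0230938 , -0.99969717, -0.00849971,  0.19780568],
       [ 0.98468094,  0.02127548,  0.17306301, -0.45643419],
       [-0.17282977, -0.01236619,  0.98487408, -0.94349418],
       [ 0.        ,  0.        ,  0.        ,  1.        ]])}
{'fx': 445.530179469673, 'fy': 445.530179469673, 'cx': 323.81499420384023, 'cy': 205.05874948689308, 'camera_from_world': array([[ 9.99256731e-01, -3.12024504e-02,  2.26360921e-02,
        -4.40109491e-01],
       [-6.98874739e-04,  5.72450515e-01,  8.19938973e-01,
        -1.86710778e-01],
       [-3.85421478e-02, -8.19345357e-01,  5.72003224e-01,
        -8.79343166e-01],
       [ 0.00000000e+00,  0.00000000e+00,  0.00000000e+00,
         1.00000000e+00]])}
```

View pics/top0.png

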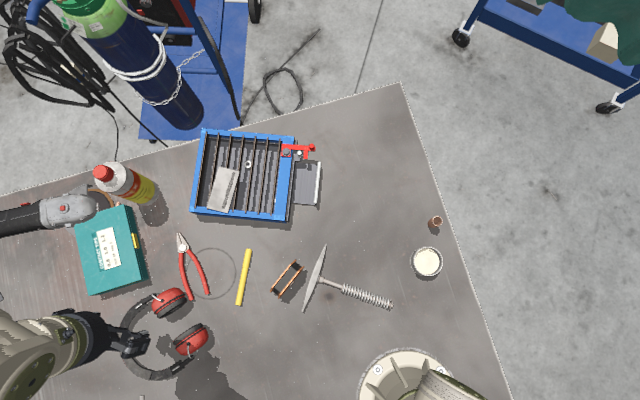

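View pics/side0.png

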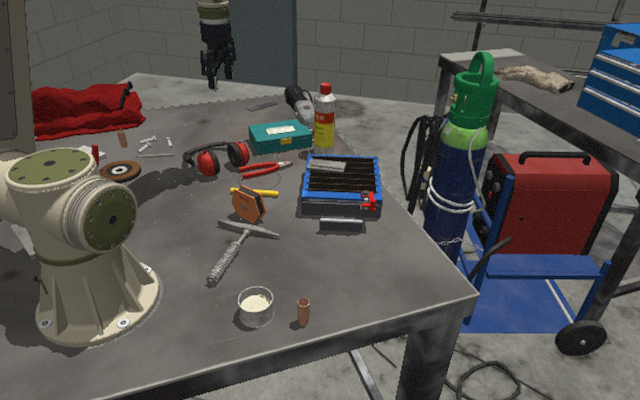

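The top view shows the grate at about (243,175) with its front facing right (world −y). The hook is at (300,150) and the lip at (319,183). The side view confirms this, with the hook at (368,200) and the lip at (341,225). Next I'll measure and zoom in.

```bash
cat > h.py <<'E'
import numpy as np, cv2
from bench import *
def proj(n,p):
    c=get_calibration(n);q=c["camera_from_world"]@np.append(p,1);x,y,z=q[0],-q[1],-q[2]
    return np.array([c["fx"]*x/z+c["cx"],c["fy"]*y/z+c["cy"]])
def ray(n,u,z):
    c=get_calibration(n);M=c["camera_from_world"];R=M[:3,:3];o=-R.T@M[:3,3]
    d=R.T@np.array([(u[0]-c["cx"])/c["fx"],-(u[1]-c["cy"])/c["fy"],-1]);return o+d*(z-o[2])/d[2]
G=None
def crop(n,x,y,w,h,k,f,marks=()):
    im=cv2.cvtColor(camera(n),cv2.COLOR_RGB2BGR);c=cv2.resize(im[y:y+h,x:x+w],None,fx=k,fy=k,interpolation=cv2.INTER_CUBIC)
    for m in marks:
        u=(proj(n,m)+.5-[x,y])*k;cv2.drawMarker(c,(int(u[0]),int(u[1])),(0,255,0),cv2.MARKER_CROSS,8,1)
    cv2.imwrite(f,c)
E
python3 - <<'E'
from h import *
im=camera("top");hsv=cv2.cvtColor(im,cv2.COLOR_RGB2HSV)
m=cv2.inRange(hsv,(100,120,80),(125,255,255));m[:115]=0;m[235:]=0;m[:,:180]=0;m[:,340:]=0
n,l,st,ce=cv2.connectedComponentsWithStats(m);print(st[1:][st[1:,4]>50])
pts=np.argwhere(m)[:,::-1].astype(float)
W=np.array([ray("top",p,0.058)[:2] for p in pts]).astype(np.float32)
r=cv2.minAreaRect(W);print(r,cv2.boxPoints(r))
for n in("top","side"):
    h=cv2.cvtColor(camera(n),cv2.COLOR_RGB2HSV);q=cv2.inRange(h,(0,170,100),(6,255,255))|cv2.inRange(h,(174,170,100),(180,255,255))
    x0,x1,y0,y1=(270,330,135,170) if n=="top" else (345,390,180,215)
    p=np.argwhere(q[y0:y1,x0:x1])+[y0,x0];print(n,len(p),p.min(0),p.max(0))
crop("top",180,115,160,120,5,"pics/t1.png");crop("side",290,145,110,95,6,"pics/s1.png")
E
```

```text
[[ 180  115  114  108 2613]]
((0.5160731077194214, 0.41021397709846497), (0.26862674951553345, 0.24004383385181427), 86.35830688476562) [[0.3877624  0.28379524]
 [0.62732154 0.26854843]
 [0.6443838  0.5366327 ]
 [0.40482467 0.5518795 ]]
top 156 [144 282] [158 314]
side 107 [191 361] [210 375]
```

View pics/t1.png

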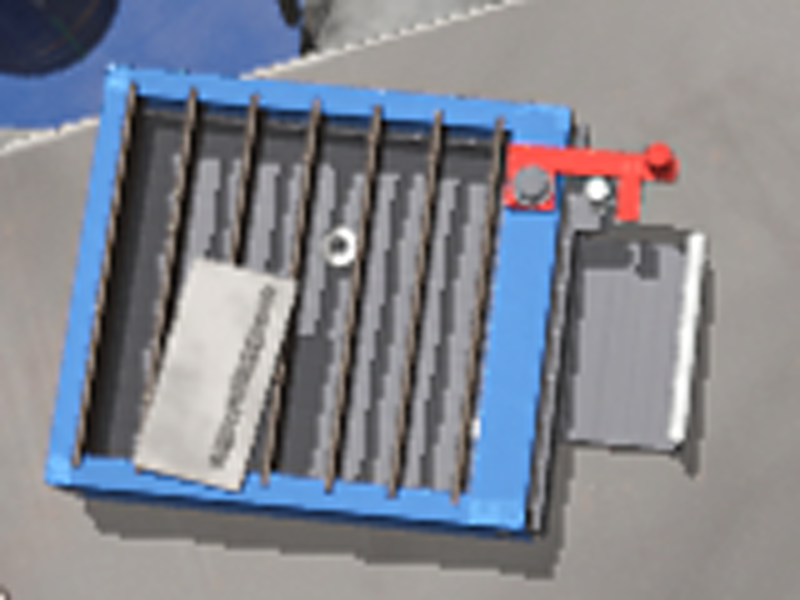

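View pics/s1.png

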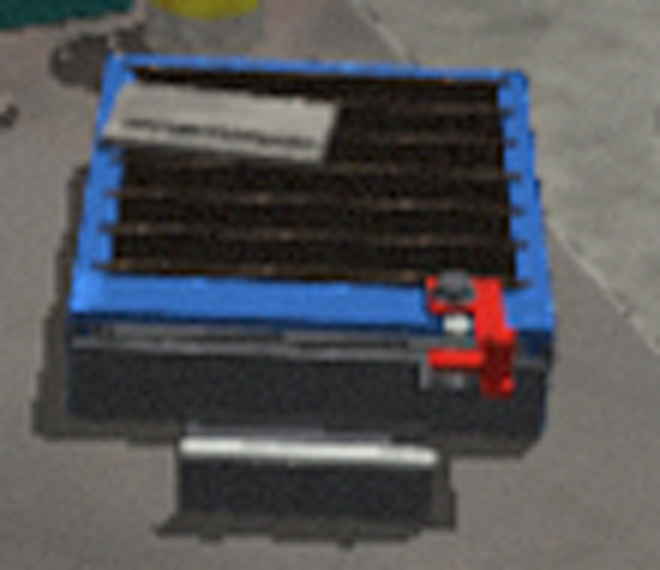

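The crops show the frame's top corners at crop pixels (115,68), (572,105), (525,525) and (48,483). The bolt is at (531,185), the stud at (598,188), the pin at (660,157), and the lip's top edge runs from (697,235) to (680,443). I'll fit the grate pose to these.

Run:
```python
from h import *
from scipy.optimize import least_squares
P=np.array([[110,-100,58],[-110,-100,58],[-110,100,58],[110,100,58],[-97,-58,71],[-127,-58,70],[-155,-72,85],[-174,-50,40],[-174,50,40]])/1e3
U=np.array([[115,68],[572,105],[525,525],[48,483],[531,185],[598,188],[660,157],[697,235],[680,443]])/5-.4+[180,115]
Q=np.array([ray("top",u,p[2])[:2] for u,p in zip(U,P)])
def T(v,p):c,s=np.cos(v[2]),np.sin(v[2]);return np.c_[c*p[:,0]-s*p[:,1]+v[0],s*p[:,0]+c*p[:,1]+v[1]]
r=least_squares(lambda v:(T(v,P)-Q).ravel(),[.5,.4,1.5],loss='soft_l1',f_scale=.002);v=r.x
print(v,np.degrees(v[2]));print(((T(v,P)-Q)*1e3).round(1))
S=[[455,310],[510,335],[432,450],[185,450]]
np.save("g.npy",v)
W=np.c_[T(v,P),P[:,2]]
for w in W:print((w*1000).round(1),((proj("side",w)+.4-[290,145])*6).round(0))
s=state();print(s['ee_pos'],s['tool_rot'],s['time'])
```

```text
[0.4990789  0.38673912 1.49791284] 85.82408386229062
[[ 1.2  3.1]
 [-1.1 -0.5]
 [-2.3 -0.6]
 [-0.7  1.1]
 [ 0.8 -1. ]
 [-0.9 -0.2]
 [ 0.2 -0.5]
 [ 1.2 -0.9]
 [ 1.   0.8]]
[606.8 489.2  58. ] [526.  67.]
[590.8 269.7  58. ] [556. 326.]
[391.3 284.3  58. ] [ 67. 306.]
[407.4 503.7  58. ] [106.  50.]
[549.9 285.8  71. ] [455. 278.]
[547.7 255.9  70. ] [457. 321.]
[559.6 226.9  85. ] [499. 331.]
[536.3 209.6  40. ] [435. 450.]
[436.5 216.8  40. ] [180. 439.]
[0.17745482 0.54685233 0.23107182] [-1.79979005e+02 -2.87029376e-03  1.62020081e+02] 0.35
```

The fit agrees with both views to 1–3 mm. I'll close the fingers and travel high to above the start point beside the pin, at world (0.535, 0.222), then turn to yaw 189.4.

```bash
cat >> h.py <<'E'
v=np.load("g.npy")
def gw(x,y):  # grate mm -> world m
    c,s=np.cos(v[2]),np.sin(v[2]);x,y=x/1e3,y/1e3;return np.array([c*x-s*y+v[0],s*x+c*y+v[1]])
def todo(x,y,z,yaw): # remaining, tool axes cm, deg
    s=state();p=s['ee_pos'];a=np.radians(s['tool_rot'][2]);d=np.array([x,y,z])-p
    print("t",s['time'],"p",p.round(4),"rot",s['tool_rot'].round(1),"F",s['wrist_force'].round(1),"w",round(s['width'],3))
    print("dx %.2f dy %.2f dz %.2f wz %.1f"%(100*(d[0]*np.cos(a)+d[1]*np.sin(a)),100*(d[0]*np.sin(a)-d[1]*np.cos(a)),-100*d[2],-((yaw-s['tool_rot'][2]+180)%360-180)))
E
python3 -m handwheel '[{"dx":-5.5,"dy":-2.47,"claw":0},{"dx":-5.5,"dy":-2.47,"claw":0},{"dx":-5.5,"dy":-2.47,"claw":0},{"dx":-5.5,"dy":-2.47,"claw":0},{"dx":-5.5,"dy":-2.47,"claw":0},{"dx":-5.5,"dy":-2.47,"claw":0},{"dx":-5.5,"dy":-2.47,"claw":0},{"dx":-5.5,"dy":-2.47,"claw":0}]'
python3 -m handwheel '[{"wz":-9,"dz":2,"claw":0},{"wz":-9,"dz":2,"claw":0},{"wz":-9.4,"dz":2,"claw":0},{"dz":2},{"dz":1},{"claw":0}]'
python3 -c "
from h import *
print(gw(-161.2,-47.8)); todo(*gw(-161.2,-47.8),.072,189.4)"
```

```text
[0.53501358 0.22248634]
t 0.35 p [0.1775 0.5469 0.2311] rot [-180.   -0.  162.] F [ 0.7 -0.1  0.4] w 0.086
dx -44.02 dy -19.82 dz 15.91 wz -27.4validation failed for argument at $[0]...
validation failed for argument at $[0]...
```

The rows were rejected, possibly because every key is required. I'll try one complete row.

```bash
python3 -m handwheel '[{"dx":-5.5,"dy":-2.47,"dz":0,"wx":0,"wy":0,"wz":0,"claw":0}]'; python3 -m handwheel --help | head -30
```

```text
time: 0.48
ee_pos: [0.2208, 0.508, 0.231]
tool_rot: [179.9, -0.0, 162.4]
wrist_force: [1.9, -0.8, -0.6]
width: 0.0696invalid input: not JSON, or not a number
```

```bash
python3 -m handwheel '[{"dx":-5.5,"dy":-2.47,"dz":0,"wx":0,"wy":0,"wz":0,"claw":0},{"dx":-5.5,"dy":-2.47,"dz":0,"wx":0,"wy":0,"wz":0,"claw":0},{"dx":-5.5,"dy":-2.47,"dz":0,"wx":0,"wy":0,"wz":0,"claw":0},{"dx":-5.5,"dy":-2.47,"dz":0,"wx":0,"wy":0,"wz":0,"claw":0},{"dx":-5.5,"dy":-2.47,"dz":0,"wx":0,"wy":0,"wz":0,"claw":0},{"dx":-5.5,"dy":-2.47,"dz":0,"wx":0,"wy":0,"wz":0,"claw":0},{"dx":-5.5,"dy":-2.47,"dz":0,"wx":0,"wy":0,"wz":0,"claw":0}]'
python3 -m handwheel '[{"dx":0,"dy":0,"dz":2,"wx":0,"wy":0,"wz":-9,"claw":0},{"dx":0,"dy":0,"dz":2,"wx":0,"wy":0,"wz":-9,"claw":0},{"dx":0,"dy":0,"dz":2,"wx":0,"wy":0,"wz":-9.4,"claw":0},{"dx":0,"dy":0,"dz":2,"wx":0,"wy":0,"wz":0,"claw":0},{"dx":0,"dy":0,"dz":1,"wx":0,"wy":0,"wz":0,"claw":0},{"dx":0,"dy":0,"dz":0,"wx":0,"wy":0,"wz":0,"claw":0}]'
python3 -c "
from h import *
todo(*gw(-161.2,-47.8),.072,189.4)"
```

```text
time: 1.35
ee_pos: [0.5364, 0.2217, 0.2315]
tool_rot: [180.0, 0.0, 162.0]
wrist_force: [0.8, 0.1, 0.1]
width: -0.0002
time: 2.1
ee_pos: [0.5346, 0.2231, 0.1408]
tool_rot: [-180.0, -0.1, -170.6]
wrist_force: [-1.0, -0.2, 0.0]
width: 0.0001
t 2.1 p [0.5346 0.2231 0.1408] rot [-1.800e+02 -1.000e-01 -1.706e+02] F [-1.  -0.2  0. ] w 0.0
dx -0.03 dy -0.07 dz 6.88 wz 0.0
```

```bash
python3 -m handwheel '[{"dx":0,"dy":0,"dz":2,"wx":0,"wy":0,"wz":0,"claw":0},{"dx":0,"dy":0,"dz":2.2,"wx":0,"wy":0,"wz":0,"claw":0},{"dx":0,"dy":0,"dz":0,"wx":0,"wy":0,"wz":0,"claw":0}]'
python3 -c "
from h import *
todo(*gw(-161.2,-47.8),.072,189.4)
crop('side',290,145,110,95,6,'pics/s2.png')"
```

```text
time: 2.48
ee_pos: [0.5342, 0.223, 0.0987]
tool_rot: [-180.0, -0.1, -170.6]
wrist_force: [-0.2, -0.8, -0.0]
width: 0.0002
t 2.475 p [0.5342 0.223  0.0987] rot [-1.800e+02 -1.000e-01 -1.706e+02] F [-0.2 -0.8 -0. ] w 0.0
dx -0.07 dy -0.07 dz 2.67 wz 0.0
```

View pics/s2.png

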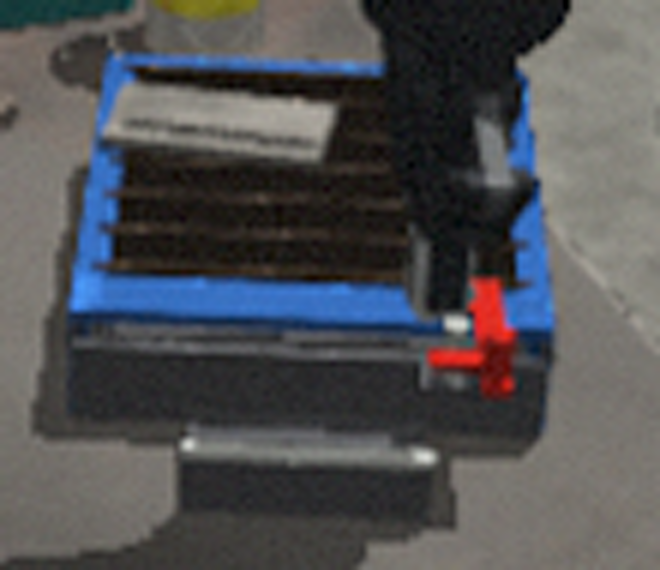

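The fingertip sits left of the pin (the tip is at crop (440,315), the pin at (499,340)) and clear of it. I'll lower it, close the gap, then sweep the arc.

```bash
python3 -m handwheel '[{"dx":0,"dy":-0.07,"dz":1.3,"wx":0,"wy":0,"wz":0,"claw":0},{"dx":0,"dy":0,"dz":1.3,"wx":0,"wy":0,"wz":0,"claw":0},{"dx":0,"dy":0,"dz":0,"wx":0,"wy":0,"wz":0,"claw":0},{"dx":-0.4,"dy":0,"dz":0,"wx":0,"wy":0,"wz":0,"claw":0},{"dx":-0.4,"dy":0,"dz":0,"wx":0,"wy":0,"wz":0,"claw":0},{"dx":0,"dy":0,"dz":0,"wx":0,"wy":0,"wz":0,"claw":0}]'
python3 -m handwheel '[{"dx":-0.53,"dy":-0.13,"dz":0,"wx":0,"wy":0,"wz":-5,"claw":0},{"dx":-0.53,"dy":-0.13,"dz":0,"wx":0,"wy":0,"wz":-5,"claw":0},{"dx":-0.53,"dy":-0.13,"dz":0,"wx":0,"wy":0,"wz":-5,"claw":0},{"dx":-0.53,"dy":-0.13,"dz":0,"wx":0,"wy":0,"wz":-5,"claw":0}]'
python3 -c "
from h import *
todo(*gw(-161.2,-47.8),.072,209.4)
crop('side',290,145,110,95,6,'pics/s3.png')"
```

```text
time: 3.28
ee_pos: [0.5439, 0.2239, 0.0737]
tool_rot: [180.0, 0.1, -170.6]
wrist_force: [-0.8, 0.4, 0.2]
width: -0.0004
time: 3.78
ee_pos: [0.5647, 0.225, 0.0734]
tool_rot: [180.0, -0.0, -150.4]
wrist_force: [-1.2, -0.2, 1.0]
width: -0.0003
t 3.775 p [0.5647 0.225  0.0734] rot [ 180.    -0.  -150.4] F [-1.2 -0.2  1. ] w -0.0
dx 2.70 dy 1.25 dz 0.14 wz 0.2
```

View pics/s3.png

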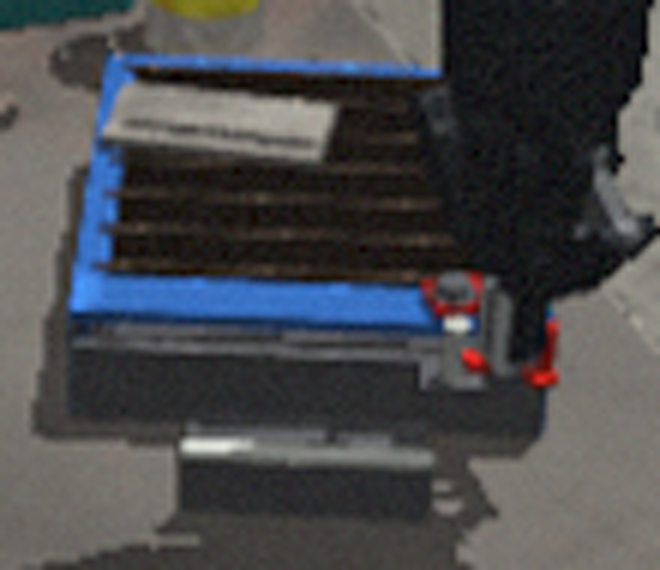

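The hook is swinging: its pin is now at about (545,350). I'll carry on along the arc.

```bash
python3 -m handwheel '[{"dx":-0.53,"dy":-0.13,"dz":0,"wx":0,"wy":0,"wz":-5,"claw":0},{"dx":-0.53,"dy":-0.13,"dz":0,"wx":0,"wy":0,"wz":-5,"claw":0},{"dx":-0.53,"dy":-0.13,"dz":0,"wx":0,"wy":0,"wz":-5,"claw":0},{"dx":-0.53,"dy":-0.13,"dz":0,"wx":0,"wy":0,"wz":-5,"claw":0},{"dx":-0.53,"dy":-0.13,"dz":0,"wx":0,"wy":0,"wz":-5,"claw":0},{"dx":-0.53,"dy":-0.13,"dz":0,"wx":0,"wy":0,"wz":-5,"claw":0},{"dx":-0.53,"dy":-0.13,"dz":0,"wx":0,"wy":0,"wz":-5,"claw":0},{"dx":-0.53,"dy":-0.13,"dz":0,"wx":0,"wy":0,"wz":-5,"claw":0}]'
python3 -m handwheel '[{"dx":1,"dy":0,"dz":0,"wx":0,"wy":0,"wz":0,"claw":0},{"dx":1,"dy":0,"dz":0,"wx":0,"wy":0,"wz":0,"claw":0},{"dx":0,"dy":0,"dz":-2,"wx":0,"wy":0,"wz":0,"claw":0},{"dx":0,"dy":0,"dz":-2,"wx":0,"wy":0,"wz":0,"claw":0},{"dx":0,"dy":0,"dz":0,"wx":0,"wy":0,"wz":0,"claw":0}]'
python3 -c "
from h import *
print(gw(-144,0));todo(*gw(-144,0),.12,265.8)"
```

```text
time: 4.82
ee_pos: [0.6008, 0.2481, 0.0734]
tool_rot: [-180.0, -0.0, -110.5]
wrist_force: [0.3, -1.6, -0.2]
width: -0.0002
time: 5.45
ee_pos: [0.5945, 0.2292, 0.1152]
tool_rot: [-179.8, 0.1, -110.7]
wrist_force: [-0.0, -0.5, -0.2]
width: -0.0001
[0.48859297 0.24312142]
t 5.45 p [0.5945 0.2292 0.1152] rot [-1.798e+02  1.000e-01 -1.107e+02] F [-0.  -0.5 -0.2] w -0.0
dx 2.44 dy 10.40 dz -0.48 wz -16.5
```

```bash
python3 -m handwheel '[{"dx":0.8,"dy":3.5,"dz":0,"wx":0,"wy":0,"wz":0,"claw":0},{"dx":0.8,"dy":3.5,"dz":0,"wx":0,"wy":0,"wz":0,"claw":0},{"dx":0.84,"dy":3.4,"dz":0,"wx":0,"wy":0,"wz":0,"claw":0},{"dx":0,"dy":0,"dz":0,"wx":0,"wy":0,"wz":-8.2,"claw":0},{"dx":0,"dy":0,"dz":0,"wx":0,"wy":0,"wz":-8.3,"claw":0},{"dx":0,"dy":0,"dz":2,"wx":0,"wy":0,"wz":0,"claw":0},{"dx":0,"dy":0,"dz":2.5,"wx":0,"wy":0,"wz":0,"claw":0},{"dx":0,"dy":0,"dz":0,"wx":0,"wy":0,"wz":0,"claw":0}]'
python3 -c "
from h import *
todo(*gw(-144,0),.026,265.8)
crop('side',290,145,110,95,5,'pics/a.png');crop('top',240,115,110,95,5,'pics/b.png')
cv2.imwrite('pics/c4.png',cv2.vconcat([cv2.imread('pics/a.png'),cv2.imread('pics/b.png')])[:,:])
i=cv2.imread('pics/a.png');j=cv2.imread('pics/b.png');cv2.imwrite('pics/c4.png',cv2.resize(cv2.hconcat([i,j]),(800,345)))"
```

```text
time: 6.45
ee_pos: [0.485, 0.2423, 0.0658]
tool_rot: [179.7, -0.1, -94.1]
wrist_force: [0.3, -0.3, 0.1]
width: -0.0002
t 6.45 p [0.485  0.2423 0.0658] rot [ 1.797e+02 -1.000e-01 -9.410e+01] F [ 0.3 -0.3  0.1] w -0.0
dx -0.11 dy -0.35 dz 3.98 wz 0.1
```

View pics/c4.png

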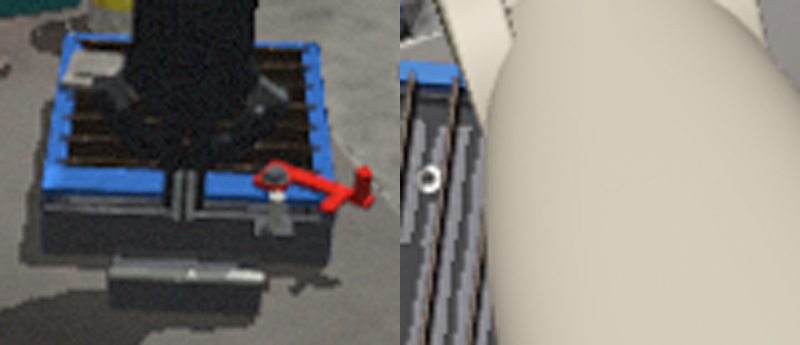

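The hook is well clear of the stud: the pin is at (363,180) and the stud stands free at (277,205). The finger is above the shelf gap at (183,210), so I'll descend.

```bash
python3 -m handwheel '[{"dx":-0.1,"dy":-0.3,"dz":1,"wx":0,"wy":0,"wz":0,"claw":0},{"dx":0,"dy":0,"dz":1.5,"wx":0,"wy":0,"wz":0,"claw":0},{"dx":0,"dy":0,"dz":1.5,"wx":0,"wy":0,"wz":0,"claw":0},{"dx":0,"dy":0,"dz":0,"wx":0,"wy":0,"wz":0,"claw":0}]'
python3 -c "
from h import *
todo(*gw(-161,0),.026,265.8)
todo(*gw(-161-140,0),.026,265.8)"
```

```text
time: 7.05
ee_pos: [0.4891, 0.2436, 0.0264]
tool_rot: [179.8, -0.1, -94.1]
wrist_force: [-0.3, 0.8, 0.4]
width: -0.0004
t 7.05 p [0.4891 0.2436 0.0264] rot [ 1.798e+02 -1.000e-01 -9.410e+01] F [-0.3  0.8  0.4] w -0.0
dx 1.76 dy 0.05 dz 0.04 wz 0.1
t 7.05 p [0.4891 0.2436 0.0264] rot [ 1.798e+02 -1.000e-01 -9.410e+01] F [-0.3  0.8  0.4] w -0.0
dx 15.76 dy 0.07 dz 0.04 wz 0.1
```

```bash
python3 -m handwheel '[{"dx":0.4,"dy":0,"dz":0,"wx":0,"wy":0,"wz":0,"claw":0},{"dx":0.4,"dy":0,"dz":0,"wx":0,"wy":0,"wz":0,"claw":0},{"dx":0.4,"dy":0,"dz":0,"wx":0,"wy":0,"wz":0,"claw":0},{"dx":0.3,"dy":0,"dz":0,"wx":0,"wy":0,"wz":0,"claw":0},{"dx":0.3,"dy":0,"dz":0,"wx":0,"wy":0,"wz":0,"claw":0},{"dx":0.3,"dy":0,"dz":0,"wx":0,"wy":0,"wz":0,"claw":0},{"dx":0.4,"dy":0,"dz":0,"wx":0,"wy":0,"wz":0,"claw":0},{"dx":0.4,"dy":0,"dz":0,"wx":0,"wy":0,"wz":0,"claw":0}]'
python3 -m handwheel '[{"dx":0.5,"dy":0,"dz":0,"wx":0,"wy":0,"wz":0,"claw":0},{"dx":0.5,"dy":0,"dz":0,"wx":0,"wy":0,"wz":0,"claw":0},{"dx":0.5,"dy":0,"dz":0,"wx":0,"wy":0,"wz":0,"claw":0},{"dx":0.5,"dy":0,"dz":0,"wx":0,"wy":0,"wz":0,"claw":0},{"dx":0.5,"dy":0,"dz":0,"wx":0,"wy":0,"wz":0,"claw":0},{"dx":0.5,"dy":0,"dz":0,"wx":0,"wy":0,"wz":0,"claw":0}]'
python3 -c "
from h import *
todo(*gw(-161-140,0),.026,265.8)
crop('side',270,145,130,130,4,'pics/s5.png')"
```

```text
time: 8.05
ee_pos: [0.4888, 0.2152, 0.0285]
tool_rot: [-180.0, 0.0, -94.1]
wrist_force: [-1.0, 2.4, 1.9]
width: -0.0
time: 8.8
ee_pos: [0.4865, 0.185, 0.0283]
tool_rot: [-180.0, 0.0, -94.1]
wrist_force: [0.3, 2.6, 1.2]
width: 0.0003
t 8.8 p [0.4865 0.185  0.0283] rot [-180.     0.   -94.1] F [0.3 2.6 1.2] w 0.0
dx 9.88 dy 0.23 dz 0.23 wz 0.1
```

View pics/s5.png

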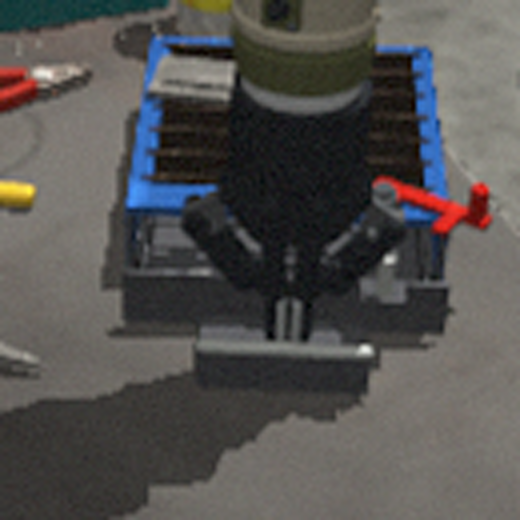

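The tray is coming out, with about 2.5 N at the wrist and the finger behind the lip at (288,335). I'll continue, with a small correction down and sideways.

```bash
python3 -m handwheel '[{"dx":0.5,"dy":0.05,"dz":0.1,"wx":0,"wy":0,"wz":0,"claw":0},{"dx":0.5,"dy":0.05,"dz":0.1,"wx":0,"wy":0,"wz":0,"claw":0},{"dx":0.5,"dy":0.05,"dz":0,"wx":0,"wy":0,"wz":0,"claw":0},{"dx":0.5,"dy":0,"dz":0,"wx":0,"wy":0,"wz":0,"claw":0},{"dx":0.5,"dy":0,"dz":0,"wx":0,"wy":0,"wz":0,"claw":0},{"dx":0.5,"dy":0,"dz":0,"wx":0,"wy":0,"wz":0,"claw":0},{"dx":0.5,"dy":0,"dz":0,"wx":0,"wy":0,"wz":0,"claw":0},{"dx":0.5,"dy":0,"dz":0,"wx":0,"wy":0,"wz":0,"claw":0}]'
python3 -m handwheel '[{"dx":0.5,"dy":0,"dz":0,"wx":0,"wy":0,"wz":0,"claw":0},{"dx":0.5,"dy":0,"dz":0,"wx":0,"wy":0,"wz":0,"claw":0},{"dx":0.5,"dy":0,"dz":0,"wx":0,"wy":0,"wz":0,"claw":0},{"dx":0.5,"dy":0,"dz":0,"wx":0,"wy":0,"wz":0,"claw":0},{"dx":0.5,"dy":0,"dz":0,"wx":0,"wy":0,"wz":0,"claw":0},{"dx":0.4,"dy":0,"dz":0,"wx":0,"wy":0,"wz":0,"claw":0},{"dx":0.4,"dy":0,"dz":0,"wx":0,"wy":0,"wz":0,"claw":0},{"dx":0.3,"dy":0,"dz":0,"wx":0,"wy":0,"wz":0,"claw":0}]'
python3 -c "
from h import *
todo(*gw(-161-140,0),.026,265.8)"
```

```text
time: 9.85
ee_pos: [0.482, 0.1452, 0.0262]
tool_rot: [180.0, 0.0, -94.1]
wrist_force: [1.8, 1.9, -0.3]
width: 0.0
time: 10.85
ee_pos: [0.4794, 0.1094, 0.0263]
tool_rot: [180.0, 0.0, -94.1]
wrist_force: [1.0, 2.5, -0.0]
width: 0.0001
t 10.85 p [0.4794 0.1094 0.0263] rot [180.    0.  -94.1] F [ 1.   2.5 -0. ] w 0.0
dx 2.30 dy 0.06 dz 0.03 wz 0.1
```

```bash
python3 -m handwheel '[{"dx":0.3,"dy":0,"dz":0,"wx":0,"wy":0,"wz":0,"claw":0},{"dx":0.3,"dy":0,"dz":0,"wx":0,"wy":0,"wz":0,"claw":0},{"dx":0.3,"dy":0,"dz":0,"wx":0,"wy":0,"wz":0,"claw":0},{"dx":0.3,"dy":0,"dz":0,"wx":0,"wy":0,"wz":0,"claw":0},{"dx":0.3,"dy":0,"dz":0,"wx":0,"wy":0,"wz":0,"claw":0},{"dx":0.2,"dy":0,"dz":0,"wx":0,"wy":0,"wz":0,"claw":0},{"dx":0.2,"dy":0,"dz":0,"wx":0,"wy":0,"wz":0,"claw":0}]'
python3 -m handwheel '[{"dx":0.15,"dy":0,"dz":0,"wx":0,"wy":0,"wz":0,"claw":0},{"dx":0.15,"dy":0,"dz":0,"wx":0,"wy":0,"wz":0,"claw":0}]'
python3 -c "
from h import *
todo(*gw(-161-140,0),.026,265.8)"
```

```text
time: 11.72
ee_pos: [0.478, 0.0906, 0.0262]
tool_rot: [180.0, 0.0, -94.1]
wrist_force: [0.2, 2.0, -1.1]
width: -0.0003
time: 11.98
ee_pos: [0.478, 0.0895, 0.0263]
tool_rot: [180.0, 0.3, -94.0]
wrist_force: [0.4, 12.6, -1.7]
width: -0.0002
t 11.975 p [0.478  0.0895 0.0263] rot [180.    0.3 -94. ] F [ 0.4 12.6 -1.7] w -0.0
dx 0.30 dy 0.06 dz 0.03 wz 0.2
```

The force has jumped to 12.6 N and motion has stopped, so this should be the stop. One small nudge will confirm it, then I'll back off, rise and look.

```bash
python3 -m handwheel '[{"dx":0.1,"dy":0,"dz":0,"wx":0,"wy":0,"wz":0,"claw":0},{"dx":0,"dy":0,"dz":0,"wx":0,"wy":0,"wz":0,"claw":0}]'
python3 -m handwheel '[{"dx":-0.5,"dy":0,"dz":0,"wx":0,"wy":0,"wz":0,"claw":0},{"dx":-0.8,"dy":0,"dz":0,"wx":0,"wy":0,"wz":0,"claw":0},{"dx":0,"dy":0,"dz":0,"wx":0,"wy":0,"wz":0,"claw":0},{"dx":0,"dy":0,"dz":-2,"wx":0,"wy":0,"wz":0,"claw":0},{"dx":0,"dy":0,"dz":-4,"wx":0,"wy":0,"wz":0,"claw":0},{"dx":0,"dy":0,"dz":-5,"wx":0,"wy":0,"wz":0,"claw":0},{"dx":0,"dy":0,"dz":-5,"wx":0,"wy":0,"wz":0,"claw":0},{"dx":0,"dy":0,"dz":0,"wx":0,"wy":0,"wz":0,"claw":0}]'
python3 -m handwheel '[{"dx":0,"dy":5,"dz":-1,"wx":0,"wy":0,"wz":0,"claw":0},{"dx":0,"dy":5,"dz":-1,"wx":0,"wy":0,"wz":0,"claw":0},{"dx":0,"dy":5,"dz":-1,"wx":0,"wy":0,"wz":0,"claw":0},{"dx":0,"dy":2,"dz":-1,"wx":0,"wy":0,"wz":0,"claw":0},{"dx":0,"dy":0,"dz":0,"wx":0,"wy":0,"wz":0,"claw":0}]'
python3 -c "
from h import *
crop('side',240,130,170,190,3,'pics/a.png',[[*gw(-172-140,0),.036]]);crop('top',180,105,220,200,3,'pics/b.png',[[*gw(-174-140,y),.04] for y in(-50,50)])
i=cv2.imread('pics/a.png');j=cv2.imread('pics/b.png');j=cv2.resize(j,(int(j.shape[1]*570/j.shape[0]),570));k=cv2.hconcat([i,j]);print(k.shape);cv2.imwrite('pics/c6.png',cv2.resize(k,(800,int(k.shape[0]*800/k.shape[1]))))"
```

```text
time: 12.22
ee_pos: [0.478, 0.0895, 0.0263]
tool_rot: [180.0, 0.4, -94.0]
wrist_force: [1.1, 12.6, -1.8]
width: -0.0
time: 13.22
ee_pos: [0.4817, 0.0995, 0.1906]
tool_rot: [-179.5, 0.0, -94.1]
wrist_force: [0.6, -0.3, 0.4]
width: 0.0002
time: 13.85
ee_pos: [0.3083, 0.1117, 0.2262]
tool_rot: [-180.0, -0.0, -94.0]
wrist_force: [1.3, 0.1, -0.3]
width: 0.0
(570, 1137, 3)
```

View pics/c6.png

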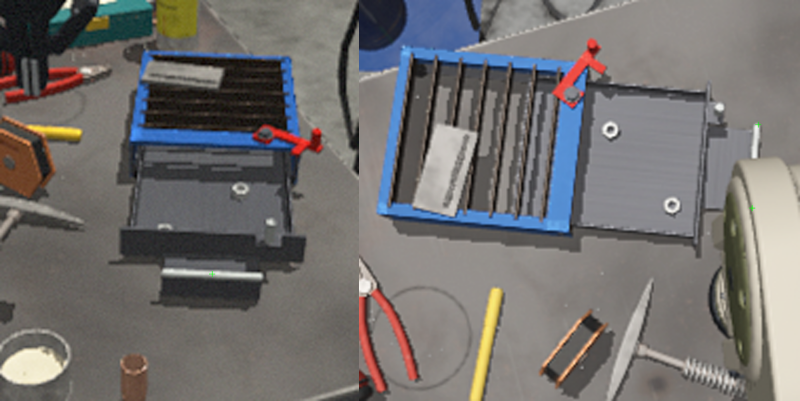

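The lip sits on the predicted mark for 140 mm out, at left-view (212,273) and right-view (757,127). Both nuts lie in the open at (611,130) and (672,205). The hook is swung clear, and the coupon, magnet and marker look unmoved.

```bash
python3 -c "
from bench import *
print(state()['time'],state()['wrist_force'],hand_in())"
```

```text
the job is handed in; nothing more can be done
13.95 [-1.00401262  0.29025798 -0.26951552] None
```

The tray is out against its stop with both nuts lying in the open, and the job is handed in at about 14 s. I swung the red hook roughly 1 rad clear of the stud with the closed fingertip. Then I drew the tray out from behind its lip at about 4 cm/s with around 2.5 N.

**Stop:** the force rose to 12.6 N with no further motion, and a 1 mm nudge did not move it. The finger halted 3 mm before my estimate, which is within my uncertainty about its thickness.

**Last pictures:** the lip lies on the mark predicted for 140 mm out, and the hook stays clear. The coupon, magnet, marker and nozzle look untouched by eye; I did not measure them. The arm is raised clear, with no contact force at the wrist.

**Failed on the way:** the first move call was refused because every row needs all its keys. Nothing moved. The fingertip also rode up about 2 mm during the pull, and I corrected it.

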